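# Tray of stir bars onto the spring platform of the inspection stand

### The job

Carry the steel tray with its loose stir bars, kept level, to the inspection stand and set it down softly on the spring platform under the lamp head, centred and square with the platform, every bar still inside; then let go and draw back. The platform is delicate: it sinks about 1 mm per newton and must never be pressed or jolted down by more than 8 mm, which is 8 newtons, and nothing may touch the lamp head. Leave the beaker, the bottle and the jar as they stand.

Things in the scene. Friction and masses are not known exactly. Their poses are not given: they have to be found in the camera images.
- tray_grip (a point): Middle of the tray's grip: a black plastic block over the tray's middle, 50 mm long (x), 14 mm thick (y), 28 mm high, on two 8 mm steel posts (x = +-16 mm). The point is the block's centre, 94 mm above the tray's underside; z up. The centre of mass lies right below, so the tray hangs level when pinched here across the 14 mm.
- tray: Open steel tray 150 x 110 mm (its x and y), rim 26 mm high, floor and walls 4 mm, top of its grip 108 mm up; origin at the centre of its underside. The same either way round (half turn). With its bars it weighs 0.30 to 0.42 kg.
- bar0_mid (a point): Middle of stir bar 0: a loose white plastic rod with round ends, 48 mm long (its x), 12 mm thick, lying on the tray's floor; 15 g; it can roll.
- bar1_mid (a point): Middle of stir bar 1: a loose white plastic rod with round ends, 48 mm long (its x), 12 mm thick, lying on the tray's floor; 15 g; it can roll.
- bar2_mid (a point): Middle of stir bar 2: a loose white plastic rod with round ends, 48 mm long (its x), 12 mm thick, lying on the tray's floor; 15 g; it can roll.
- bar3_mid (a point): Middle of stir bar 3: a loose white plastic rod with round ends, 48 mm long (its x), 12 mm thick, lying on the tray's floor; 15 g; it can roll.
- mount: Middle of the inspection stand, straight below the centre of its spring platform; origin at bench height, x away from the stand's open front. Platform: flat steel plate 170 x 130 x 8 mm (x, y), its top anywhere from 61 to 119 mm above the bench. That height is NOT given: feel for it. It rides on a soft spring: see the joint platform.
- stand: The stand's fixed frame, origin and axes as mount: white base plate 20 mm high (x -95 to +155 mm, y -85 to +85 mm) and a steel column 28 mm thick at x = +128 mm, 425 mm high.
- platform (a joint): Deflection of the spring platform from its rest height (not its height over the bench): 0 unloaded, negative as it is pressed down, 1 mm per newton; the resting tray alone presses it down 3 to 4.2 mm. Pressed past 8 mm (-0.008, 8 N) its spring is overstrained.
- head: Lamp head of the stand; origin and axes as mount. A white panel over x -10 to +135 mm, y -70 to +70 mm, 337 to 365 mm above the bench, with a lens barrel on top, roofs the platform. An upright gripper over the platform's centre would hit it; one leaning back towards the open front by 35 to 45 degrees passes. Must not be touched.
- beaker_mid (a point): Bystander: open glass beaker, 76 mm wide, 100 mm high; this point is half-way up.
- bottle_mid (a point): Bystander: amber glass bottle, 64 mm wide, 115 mm high; this point is half-way up.
- jar_mid (a point): Bystander: glass jar with white cap, 72 mm wide, 90 mm high; this point is half-way up.
Mind the look-alikes: they are no part of the job. Of the things that look like the tray, the middle-sized one is meant.

How it is judged:
By the outcome, as a careful person would: the job done as asked, in the order asked, and still so for the second after the job is handed in, with the robot touching nothing.
It also fails if it takes over 70 s, if anything falls off the work surface, if the arm or the gripper's body presses on something with over 40 N, if the wrist force passes 120 N, or if a joint passes its speed limit or range.

### The arm

A 7-joint arm with a two-finger parallel gripper is mounted at the origin on the work surface. World frame = base frame: x ahead of the robot, y to its left, z up, the work surface at z = 0. Lengths are in m, angles in degrees, forces in N, time in s.
With the tool pointing down it reaches from about 0.4 to 0.85 m from the base axis. Payload 4.5 kg.
Tool frame: the origin (TCP) lies midway between the tips of the shut fingers; the grasp point (between the pads) lies r.grip_point_offset behind it (r.grip_point_offset is the distance from the TCP to the grasp point, in m); z points along the fingers, y is the line along which they close (so a half turn about z gives the same grasp; the last joint's range is limited). The gripper opens to 85 mm and grips with 20 to 120 N. Pads are 22 mm wide; open, the fingers measure 114 mm over their backs; the gripper's body (76 mm by 85 mm) begins 54 mm behind the grasp point. The pads swing forward as they close: fully open they stand 13 mm farther back than shut.
Start: joints at [-64.469, 39.483, -11.15, 89.685, 9.013, 51.709, -12.324], TCP at [0.25, 0.573, 0.231] pointing down, gripper open.
Joint ranges: [-172.22, 172.22], [-26.19, 119.32], [-84.43, 86.54], [7.71, 146.69], [-57.33, 237.33], [2.42, 119.75], [-152.13, 152.13]. Speed limits (degrees/s): [147.25, 147.25, 180, 180, 180, 180, 180].

### API

Orientations are given as a 3x3 rotation matrix whose columns are the frame's x, y, z axes.
In Python, from rig import r gives the robot as it stands.
- The arm moves only by the tool step_arm, never from a script. Its argument "series" is a list of rows, each a list of 2 entries, a list of its own where there are three numbers: the shift along the tool's x, y, z in m, then the turn about the tool's z in rad. In form: [[[tx, ty, tz], roll], ...]. A call has 1 to 20 rows; each row is the pose to reach, as a shift and turn from the pose commanded when the call began, along the tool's axes at that moment; what a row does not reach only later rows make up. A row lasts 1/12 s, in which the tool goes at most 41.7 mm and 7.16 degrees, less where a joint would pass 70% of its speed; a pose out of reach is approached as far as the arm can. A call with a gripper value outside its range is refused whole. "grip" is the opening, from 0 (shut) to 1 (fully open), set as the call begins (left out, the last holds). The fingers move at their own pace and stop on an object; "force" is the grip in N (left out, the last holds). Time passes only in rows, so rows that repeat a pose let the fingers close. It gives the time, the measured TCP pose, the force, the opening and the grip force at its end, in the units of the state.
- r.sense(): the state, without advancing time (a new reading comes with each control period).
- r.snapshot(name): name is "side" or "top"; returns the picture (420x560x3 uint8, red, green, blue); there is no depth.
- r.camera_info(name): a dict with "mtx" (3x3 intrinsics, pixels), "rvec" (rotation vector, rad) and "tvec" (3), from world to camera coordinates, as OpenCV has them. Camera axes: x right, y down, z forward; pixel columns grow to the right and rows downward; lengths in m; the calibration is good to about 2 mm. A picture is of the moment at which its call begins. camera_info takes no time and is no camera call.
- r.hand_in(): hands the job in; it is judged then, once.
The state is a dict: "time": time; "joint_positions": joint angles; "joint_vel": joint speeds; "joint_efforts": joint torques, N m; "eef_pos": TCP position; "tcp_rot": TCP orientation; "force": force on the tool from outside, world axes, zero at the start; "moment": the same for the moment, N m; "opening": finger opening in m; "gripper_force": force on a finger pad.
Only numpy, scipy, OpenCV 4.12 (cv2) and the standard library are available. Lean on these libraries where they do the work, as an engineer would, in place of code of your own. Each camera call takes 0.05 s, during which the arm holds its last target. There are 200 camera calls.

## Working session

There is one attempt and no reset: what is moved stays moved. The work goes in short steps, Python scripts to look and compute and a tool call to move; the robot and the scene stay as the last step left them, time stands still between calls to the robot, and variables do not carry over. Pictures are saved under pics/ and viewed, at most 10 in all, crops included, and the job is handed in when it is done.

Besides the shell and the picture viewer there is one more tool, called by a JSON object that holds its "method" and its "body". step_arm: Moves the arm, as the interface text tells. Its arguments: {"type":"object","properties":{"series":{"type":"array","items":{"type":"array"}},"grip":{"type":"number"},"force":{"type":"number"}},"required":["series"]}

```bash
ls; mkdir -p pics; python3 - <<'E'
from rig import r
import cv2
for n in("side","top"):
    cv2.imwrite(f"pics/{n}0.png",r.snapshot(n)[...,::-1]); print(n,r.camera_info(n))
print(r.sense(), r.grip_point_offset)
E
```

```text
pics
side {'mtx': array([[484.7861727 ,   0.        , 279.11599814],
       [  0.        , 484.7861727 , 204.24445109],
       [  0.        ,   0.        ,   1.        ]]), 'rvec': array([ 2.05991316, -0.45650613,  0.26077995]), 'tvec': array([-0.49503092,  0.22987911,  1.36664188])}
top {'mtx': array([[399.64049953,   0.        , 278.07817999],
       [  0.        , 399.64049953, 213.67628598],
       [  0.        ,   0.        ,   1.        ]]), 'rvec': array([ 2.1647131 , -2.17228396,  0.18700373]), 'tvec': array([0.00695721, 0.54691757, 1.02058608])}
{'time': 0.1, 'joint_positions': array([-64.46933873,  39.52893235, -11.1451504 ,  89.73725078,
         9.01493004,  51.70965884, -12.32375591]), 'joint_vel': array([ 0.05810824, -0.2523244 ,  0.02533032, -0.28598922,  0.01579743,
        0.12713829, -0.10616828]), 'joint_efforts': array([-4.67441234e-03, -5.40602231e+01, -1.27169408e+00, -1.58984166e+01,
        9.41956183e-03,  4.39153489e-03, -1.23886053e-05]), 'eef_pos': array([0.24998232, 0.57221191, 0.23056593]), 'tcp_rot': array([[-9.16447107e-01,  4.00155512e-01, -5.15503389e-04],
       [ 4.00155816e-01,  9.16445803e-01, -1.55354041e-03],
       [-1.49226843e-04, -1.63001930e-03, -9.99998660e-01]]), 'force': array([-0.34692019, -0.15289087,  0.76350622]), 'moment': array([ 0.01440983,  0.02353628, -0.00375495]), 'gripper_force': 0.0, 'opening': 0.08549136939556892} 0.0187
```

View pics/side0.png

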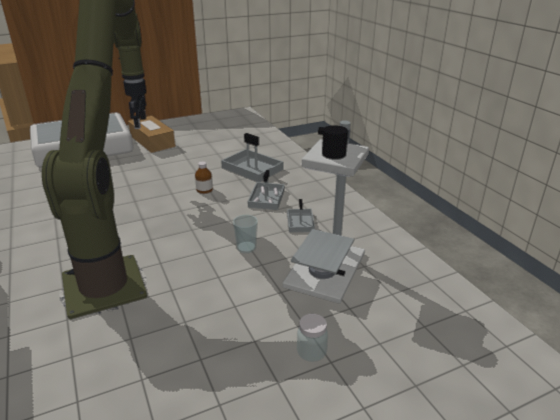

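View pics/top0.png

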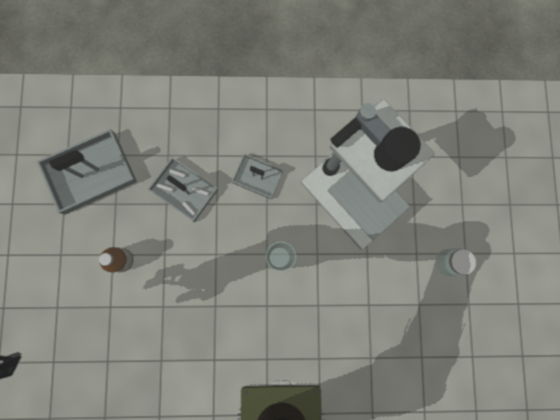

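The side view shows the middle tray at about (267,194), its grip at (266,176), and the stand at (328,265). In the top view the tray with bars is at about (184,190), the platform at (372,205) and the lamp head at (383,155). I'll zoom in on both.

```bash
python3 - <<'E'
import cv2,numpy as np
t=cv2.imread("pics/top0.png");s=cv2.imread("pics/side0.png")
def c(im,x,y,w,h,k):return cv2.resize(im[y:y+h,x:x+w],None,fx=k,fy=k,interpolation=cv2.INTER_CUBIC)
a=np.hstack([c(t,140,150,90,80,4.44),c(s,235,160,90,80,4.44)])[:, :800]
b=np.hstack([c(t,290,90,160,160,2.5),c(s,265,110,120,190,400/190)[:, :]])
cv2.imwrite("pics/a.png",a);cv2.imwrite("pics/b.png",b);print(a.shape,b.shape)
E
```

```text
(355, 800, 3) (400, 653, 3)
```

View pics/a.png

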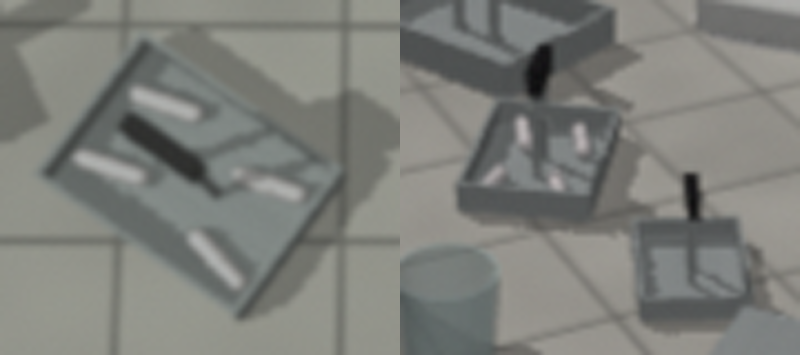

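View pics/b.png

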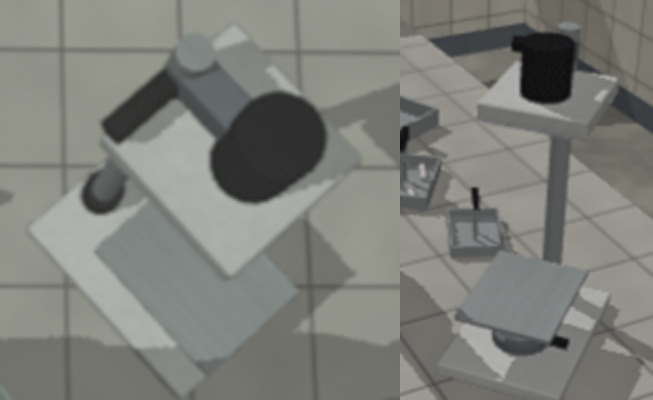

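Crop a shows the tray with four bars inside. Its rim corners in the top image are about (172,159), (217,189), (194,221) and (150,189), and the grip block runs from (168,177) to (185,189). Crop b shows panel corners at about (330,146), (382,200), (434,152) and (384,100), and the column top at (368,112). Next I'll fit the models.

```bash
cat > h.py <<'E'
import numpy as np,cv2
from rig import r
C={n:r.camera_info(n) for n in("side","top")}
def bp(n,uv,z):
    c=C[n];R=cv2.Rodrigues(c["rvec"])[0];t=c["tvec"]
    d=R.T@np.linalg.solve(c["mtx"],[uv[0],uv[1],1]);o=-R.T@t
    return o+d*(z-o[2])/d[2]
def pj(n,P):
    c=C[n];return cv2.projectPoints(np.float64(P).reshape(-1,3),c["rvec"],c["tvec"],c["mtx"],None)[0][:,0]
def box(x0,x1,y0,y1,z):return np.array([[x0,y0,z],[x1,y0,z],[x1,y1,z],[x0,y1,z]])
def place(P,x,y,a):
    R=np.array([[np.cos(a),-np.sin(a),0],[np.sin(a),np.cos(a),0],[0,0,1]]);return P@R.T+[x,y,0]
E
python3 - <<'E'
from h import *
np.set_printoptions(precision=4,suppress=True)
T=lambda p:np.array(p)/2.5+[290,90]
A=lambda p:np.array(p)/4.44+[140,150]
S=lambda p:np.array(p)*.475+[265,110]-np.array([400*.475,0])
print("cam",[-cv2.Rodrigues(C[n]["rvec"])[0].T@C[n]["tvec"] for n in C])
print("panel",[bp("top",T(p),.365) for p in[(100,140),(230,275),(360,155),(235,25)]])
print("base",[bp("top",T(p),.02) for p in[(30,230),(190,395)]])
print("col",bp("top",T((195,55)),.425))
print("side base",[bp("side",S(p),.02) for p in[(440,365),(560,395),(610,290)]], bp("side",S((570,30)),.425))
for z in(.06,.09,.12):print("plat",z,[bp("top",T(p),z) for p in[(95,250),(205,375),(300,290)]],[bp("side",S(p),z) for p in[(495,250),(588,268),(545,340),(455,315)]])
print("tray",[bp("top",A(p),.026) for p in[(145,40),(342,172),(240,318),(45,172)]])
print("grip",[bp("top",A(p),.108) for p in[(128,115),(205,172)]])
E
```

```text
cam [array([ 0.0004, -1.1743,  0.887 ]), array([0.4047, 0.0445, 1.084 ])]
panel [array([ 0.6299, -0.0805,  0.365 ]), array([ 0.5276, -0.1744,  0.365 ]), array([ 0.6193, -0.2772,  0.365 ]), array([ 0.7212, -0.1863,  0.365 ])]
base [array([ 0.6362, -0.0613,  0.02  ]), array([ 0.4562, -0.2308,  0.02  ])]
col [ 0.6726 -0.138   0.425 ]
side base [array([ 0.4551, -0.2276,  0.02  ]), array([ 0.5675, -0.3451,  0.02  ]), array([ 0.753 , -0.1793,  0.02  ])] [ 0.6694 -0.1518  0.425 ]
plat 0.06 [array([ 0.6063, -0.1254,  0.06  ]), array([ 0.4748, -0.2368,  0.06  ]), array([ 0.5638, -0.341 ,  0.06  ])] [array([ 0.6212, -0.0676,  0.06  ]), array([ 0.7201, -0.166 ,  0.06  ]), array([ 0.5793, -0.2835,  0.06  ]), array([ 0.4971, -0.1857,  0.06  ])]
plat 0.09 [array([ 0.6004, -0.1204,  0.09  ]), array([ 0.4728, -0.2286,  0.09  ]), array([ 0.5591, -0.3297,  0.09  ])] [array([ 0.5986, -0.1077,  0.09  ]), array([ 0.6939, -0.2025,  0.09  ]), array([ 0.5583, -0.3158,  0.09  ]), array([ 0.4791, -0.2216,  0.09  ])]
plat 0.12 [array([ 0.5945, -0.1154,  0.12  ]), array([ 0.4707, -0.2203,  0.12  ]), array([ 0.5545, -0.3184,  0.12  ])] [array([ 0.5761, -0.1479,  0.12  ]), array([ 0.6678, -0.2391,  0.12  ]), array([ 0.5373, -0.3481,  0.12  ]), array([ 0.4611, -0.2574,  0.12  ])]
tray [array([0.6975, 0.2883, 0.026 ]), array([0.616, 0.168, 0.026]), array([0.5274, 0.2272, 0.026 ]), array([0.6158, 0.3454, 0.026 ])]
grip [array([0.6318, 0.2775, 0.108 ]), array([0.5996, 0.2342, 0.108 ])]
```

The fits agree: tray grip at about (0.615, 0.256) with yaw 54°, mount at about (0.582, -0.224) with yaw 43°, and the platform top near 0.085.

The interface can't tilt the tool. My plan is:
1. Set the tray down on the front part of the platform, short of the head.
2. Push it home squarely with both fingers on its rear wall.

First move: over the tray.

{"method": "step_arm", "body": {"series": [[[-0.46,-0.15,0],1.787],[[-0.46,-0.15,0],1.787],[[-0.46,-0.15,0],1.787],[[-0.46,-0.15,0],1.787],[[-0.46,-0.15,0],1.787],[[-0.46,-0.15,0],1.787],[[-0.46,-0.15,0],1.787],[[-0.46,-0.15,0],1.787],[[-0.46,-0.15,0],1.787],[[-0.46,-0.15,0],1.787],[[-0.46,-0.15,0],1.787],[[-0.46,-0.15,0],1.787],[[-0.46,-0.15,0],1.787],[[-0.46,-0.15,0],1.787],[[-0.46,-0.15,0],1.787],[[-0.46,-0.15,0],1.787],[[-0.46,-0.15,0],1.787],[[-0.46,-0.15,0],1.787]], "grip": 1}}

```text
time: 1.6
eef_pos: [0.6114, 0.2513, 0.231]
tcp_rot: [[0.586, 0.81, -0.001], [0.81, -0.586, -0.0], [-0.0, -0.0, -1.0]]
force: [0.2, -0.2, 0.9]
opening: 0.0855
gripper_force: 0.0
```

```bash
python3 - <<'E'
from h import *
k=np.array
s=r.snapshot("side")[...,::-1].copy();t=r.snapshot("top")[...,::-1].copy()
a=np.radians(54)
P=np.vstack([place(box(-.025,.025,-.007,.007,z),.615,.256,a) for z in(.08,.108)]+[place(box(-.075,.075,-.055,.055,.026),.615,.256,a)])
out=[]
for n,im,(x,y) in(("side",s,(215,120)),("top",t,(130,130))):
    im=cv2.resize(im[y:y+120,x:x+100],None,fx=4,fy=4,interpolation=cv2.INTER_CUBIC)
    for p in pj(n,P):cv2.circle(im,tuple(int(v) for v in (p-[x,y]+.5)*4),2,(0,0,255),-1)
    out.append(im)
cv2.imwrite("pics/c.png",np.hstack(out))
for nm,uv,z in(("beaker",(280,256),.1),("jar",(461,262),.09),("bottle",(106,259),.115),("knob",(331,167),.3)):print(nm,bp("top",uv,z))
E
```

```text
beaker [0.43364163 0.00333501 0.1       ]
jar [ 0.41670739 -0.45225835  0.09      ]
bottle [0.42813688 0.41743594 0.115     ]
knob [ 0.60638902 -0.09276582  0.3       ]
```

View pics/c.png

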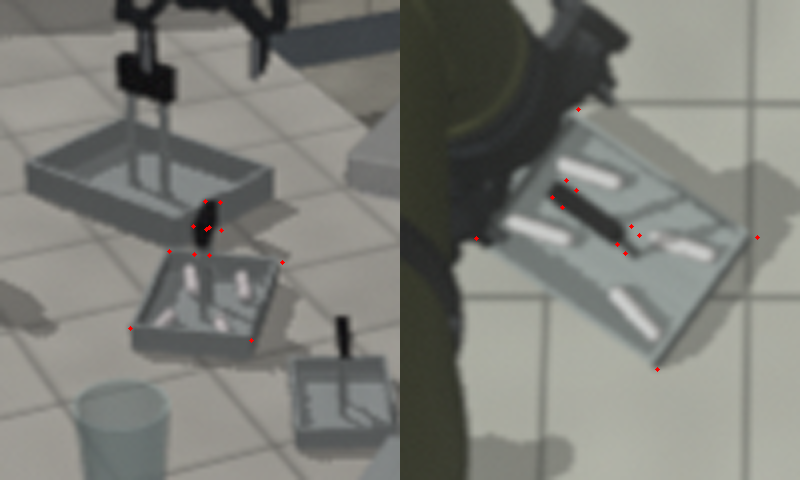

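The overlay puts the grip block and tray within about 3 mm of the fit (red points on the block at (205,225) side and (595,215) top). I'll descend and pinch.

{"method": "step_arm", "body": {"series": [[[0,0,0.03],0],[[0,0,0.06],0],[[0,0,0.09],0],[[0,0,0.12],0],[[0,0,0.14],0],[[0,0,0.15],0],[[0,0,0.156],0],[[0,0,0.156],0]]}}

```text
time: 2.37
eef_pos: [0.6114, 0.2511, 0.0747]
tcp_rot: [[0.587, 0.809, -0.001], [0.809, -0.587, -0.0], [-0.001, -0.001, -1.0]]
force: [0.2, 0.6, -0.2]
opening: 0.0853
gripper_force: 0.0
```

{"method": "step_arm", "body": {"series": [[[0,0,0],0],[[0,0,0],0],[[0,0,0],0],[[0,0,0],0],[[0,0,0],0],[[0,0,0],0],[[0,0,0],0],[[0,0,0],0],[[0,0,0],0],[[0,0,0],0]], "grip": 0, "force": 45}}

```text
time: 3.2
eef_pos: [0.6113, 0.2515, 0.0754]
tcp_rot: [[0.587, 0.809, -0.001], [0.809, -0.587, 0.0], [-0.0, -0.001, -1.0]]
force: [-3.1, 1.2, 1.6]
opening: 0.0137
gripper_force: 49.2
```

Gripped (opening 13.7 mm). I'll lift gently.

{"method": "step_arm", "body": {"series": [[[0,0,-0.002],0],[[0,0,-0.006],0],[[0,0,-0.012],0],[[0,0,-0.02],0],[[0,0,-0.03],0],[[0,0,-0.042],0],[[0,0,-0.056],0],[[0,0,-0.07],0],[[0,0,-0.085],0],[[0,0,-0.1],0],[[0,0,-0.115],0],[[0,0,-0.13],0],[[0,0,-0.143],0],[[0,0,-0.155],0],[[0,0,-0.165],0],[[0,0,-0.173],0],[[0,0,-0.178],0],[[0,0,-0.18],0],[[0,0,-0.18],0],[[0,0,-0.18],0]]}}

```text
time: 4.87
eef_pos: [0.6113, 0.2511, 0.2547]
tcp_rot: [[0.587, 0.809, -0.001], [0.809, -0.587, -0.0], [-0.001, -0.001, -1.0]]
force: [-0.3, 0.2, -3.8]
opening: 0.0133
gripper_force: 48.5
```

```bash
python3 - <<'E'
from h import *
for n in("side","top"):cv2.imwrite(f"pics/{n}1.png",r.snapshot(n)[...,::-1])
s,t=[cv2.imread(f"pics/{n}1.png") for n in("side","top")]
f=lambda im,x,y:cv2.resize(im[y:y+200,x:x+180],None,fx=2.2,fy=2.2,interpolation=cv2.INTER_CUBIC)
cv2.imwrite("pics/d.png",np.hstack([f(s,180,20),f(t,100,110)]))
q=r.sense();print(q["force"],q["moment"],q["joint_positions"],q["eef_pos"])
E
```

```text
[ 0.1822438  -0.34916597 -2.7858853 ] [-0.02473871  0.00703299  0.04025111] [-34.58653233  41.86770626  16.21912098  82.08484652 -12.71036776
  57.93304014 -51.49872103] [0.6111954  0.25109163 0.25448668]
```

View pics/d.png

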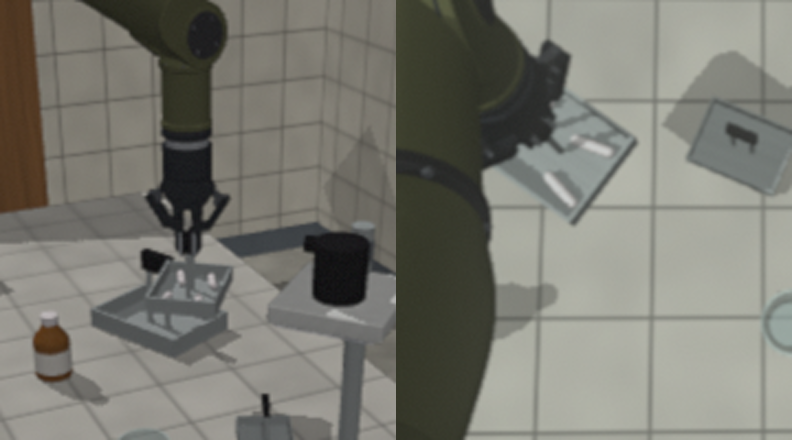

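The tray hangs level in the air, with bars visible at (180,280) and (212,280) side and (598,147) and (560,190) top. The wrist is about 80–90 mm wide. Next I'll refine the mount pose by least squares.

```bash
python3 - <<'E'
from h import *
from scipy.optimize import least_squares
T=lambda p:np.array(p)/2.5+[290,90]-.3
S=lambda p:(np.array(p)-[400,0])*.475+[265,110]-.26
ob=[("top",(100,140),(-.01+.145,.07,.365)),("top",(230,275),(-.01,.07,.365)),("top",(360,155),(-.01,-.07,.365)),("top",(235,25),(.135,-.07,.365)),
("top",(30,230),(.155,.085,.02)),("top",(190,395),(-.095,.085,.02)),
("side",(440,365),(-.095,.085,.02)),("side",(560,395),(-.095,-.085,.02)),("side",(610,290),(.155,-.085,.02)),
("top",(205,375),(-.085,.065,None)),("top",(300,290),(-.085,-.065,None)),
("side",(495,250),(.085,.065,None)),("side",(588,268),(.085,-.065,None)),("side",(545,340),(-.085,-.065,None)),("side",(455,315),(-.085,.065,None))]
def f(v):
    o=[]
    for n,p,P in ob:
        P=np.array([P[0],P[1],v[3] if P[2] is None else P[2]])
        o.append(pj(n,place(P[None],*v[:3]))[0]-(T(p) if n=="top" else S(p)))
    return np.ravel(o)
s=least_squares(f,[.582,-.224,.75,.09],loss="soft_l1")
print(s.x,np.degrees(s.x[2]));print(f(s.x).reshape(-1,2).round(1).tolist())
E
```

```text
[ 0.57935061 -0.22090036  0.73519868  0.09731514] 42.12378165813225
[[-0.8, -1.1], [1.0, 1.7], [1.5, 0.5], [-1.9, -2.3], [-2.4, -0.1], [-3.0, 1.9], [-1.7, -0.7], [0.3, 1.0], [-0.1, 0.5], [1.5, 0.1], [-0.0, -0.4], [1.6, -0.5], [-0.1, 0.5], [3.0, 0.1], [-0.5, 0.3]]
```

{"method": "step_arm", "body": {"series": [[[-0.003,0.001,0],0],[[-0.012,0.002,0],0],[[-0.027,0.005,0],0.01],[[-0.045,0.008,0],0.02],[[-0.068,0.013,0],0.03],[[-0.094,0.017,0],0.04],[[-0.123,0.023,0],0.06],[[-0.154,0.028,0],0.07],[[-0.186,0.034,0],0.085],[[-0.218,0.04,0],0.1],[[-0.251,0.046,0],0.115],[[-0.283,0.052,0],0.13],[[-0.314,0.058,0],0.145],[[-0.342,0.063,0],0.16],[[-0.369,0.068,0],0.17],[[-0.391,0.072,0],0.18],[[-0.41,0.076,0],0.19],[[-0.425,0.079,0],0.196],[[-0.434,0.08,0],0.2],[[-0.437,0.081,0],0.202]]}}

```text
time: 6.63
eef_pos: [0.419, -0.1517, 0.2555]
tcp_rot: [[0.74, 0.672, -0.0], [0.672, -0.74, -0.0], [-0.001, 0.0, -1.0]]
force: [0.5, -0.5, -2.7]
opening: 0.0132
gripper_force: 48.5
```

{"method": "step_arm", "body": {"series": [[[-0.001,0.002,0],0],[[-0.005,0.009,0],0],[[-0.012,0.021,0],0],[[-0.021,0.037,0],0],[[-0.031,0.056,0],0],[[-0.042,0.075,0],0],[[-0.053,0.095,0],0],[[-0.063,0.113,0],0],[[-0.072,0.129,0],0],[[-0.08,0.143,0],0],[[-0.085,0.153,0],0],[[-0.088,0.158,0],0],[[-0.09,0.161,0],0],[[-0.09,0.161,0],0],[[-0.09,0.161,0],0]]}}

```text
time: 7.88
eef_pos: [0.4628, -0.3285, 0.255]
tcp_rot: [[0.737, 0.676, -0.0], [0.676, -0.737, 0.001], [0.0, -0.001, -1.0]]
force: [-0.1, 0.8, -2.6]
opening: 0.0133
gripper_force: 48.5
```

```bash
python3 - <<'E'
from h import *
for n in("side","top"):cv2.imwrite(f"pics/{n}2.png",r.snapshot(n)[...,::-1])
s,t=[cv2.imread(f"pics/{n}2.png") for n in("side","top")]
f=lambda im,x,y:cv2.resize(im[y:y+240,x:x+180],None,fx=2.2,fy=2.2,interpolation=cv2.INTER_CUBIC)
cv2.imwrite("pics/e.png",np.hstack([f(s,210,60),f(t,290,80)]))
q=r.sense();print(q["force"],q["joint_positions"],q["eef_pos"],q["tcp_rot"][:,0])
E
```

```text
[-0.05541682 -0.06847257 -2.03509157] [ 21.18304251  34.16607753  16.0720998   99.04481398 -12.03431279
  48.52734007  -4.83801562] [ 0.46279705 -0.32834677  0.25515832] [7.36963865e-01 6.75931931e-01 5.35759235e-04]
```

View pics/e.png

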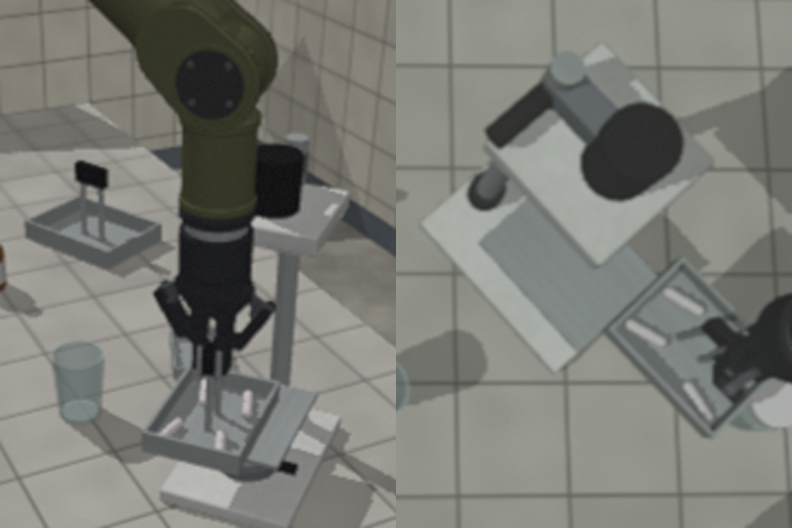

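The side view shows the tray level with all four bars inside at (205,390), (248,403), (220,440) and (172,428). The wrist is clear of the head, and in the top view the tray is parallel to the platform. I'll slide in under the front of the head, then descend.

{"method": "step_arm", "body": {"series": [[[0.001,0,0],0],[[0.004,0,0],0],[[0.01,0,0],0],[[0.018,0,0],0],[[0.027,0,0],0],[[0.036,0,0],0],[[0.045,0,0],0],[[0.054,0,0],0],[[0.063,0,0],0],[[0.071,0,0],0],[[0.077,0,0],0],[[0.081,0,0],0],[[0.083,0,0],0],[[0.083,0,0],0],[[0.083,0,0.003],0],[[0.083,0,0.01],0],[[0.083,0,0.02],0],[[0.083,0,0.03],0],[[0.083,0,0.037],0],[[0.083,0,0.04],0]]}}

```text
time: 9.65
eef_pos: [0.5229, -0.273, 0.2133]
tcp_rot: [[0.738, 0.675, -0.003], [0.675, -0.738, 0.002], [-0.001, -0.003, -1.0]]
force: [0.1, -0.0, -4.0]
opening: 0.0133
gripper_force: 48.5
```

{"method": "step_arm", "body": {"series": [[[0,0,0.002],0],[[0,0,0.006],0],[[0,0,0.011],0],[[0,0,0.014],0],[[0,0,0.015],0],[[0,0,0.015],0],[[0,0,0.015],0]]}}

```text
time: 10.23
eef_pos: [0.5241, -0.2736, 0.2004]
tcp_rot: [[0.738, 0.675, 0.0], [0.675, -0.738, -0.0], [0.0, 0.0, -1.0]]
force: [-0.3, 0.1, -3.0]
opening: 0.0133
gripper_force: 48.5
```

{"method": "step_arm", "body": {"series": [[[0,0,0.001],0],[[0,0,0.003],0],[[0,0,0.005],0],[[0,0,0.005],0],[[0,0,0.005],0]]}}

```text
time: 10.65
eef_pos: [0.5238, -0.2734, 0.1951]
tcp_rot: [[0.738, 0.675, -0.0], [0.675, -0.738, 0.0], [-0.0, -0.0, -1.0]]
force: [0.5, -0.1, -3.2]
opening: 0.013
gripper_force: 48.5
```

{"method": "step_arm", "body": {"series": [[[0,0,0.0005],0],[[0,0,0.0015],0],[[0,0,0.0025],0],[[0,0,0.003],0],[[0,0,0.003],0],[[0,0,0.003],0]]}}

```text
time: 11.15
eef_pos: [0.5239, -0.2735, 0.1922]
tcp_rot: [[0.738, 0.675, -0.0], [0.675, -0.738, 0.0], [0.0, -0.0, -1.0]]
force: [0.6, 0.1, -2.8]
opening: 0.0138
gripper_force: 48.5
```

{"method": "step_arm", "body": {"series": [[[0,0,0.001],0],[[0,0,0.002],0],[[0,0,0.003],0],[[0,0,0.004],0],[[0,0,0.004],0],[[0,0,0.004],0]]}}

```text
time: 11.65
eef_pos: [0.5239, -0.2735, 0.1882]
tcp_rot: [[0.738, 0.675, -0.0], [0.675, -0.738, 0.0], [-0.0, -0.0, -1.0]]
force: [0.0, 0.3, -3.2]
opening: 0.0133
gripper_force: 48.5
```

{"method": "step_arm", "body": {"series": [[[0,0,0.001],0],[[0,0,0.002],0],[[0,0,0.003],0],[[0,0,0.004],0],[[0,0,0.004],0],[[0,0,0.004],0]]}}

```text
time: 12.15
eef_pos: [0.5239, -0.2735, 0.1842]
tcp_rot: [[0.738, 0.675, -0.0], [0.675, -0.738, 0.0], [-0.0, -0.0, -1.0]]
force: [0.2, -0.1, -2.9]
opening: 0.0133
gripper_force: 48.5
```

{"method": "step_arm", "body": {"series": [[[0,0,0.001],0],[[0,0,0.002],0],[[0,0,0.003],0],[[0,0,0.004],0],[[0,0,0.004],0],[[0,0,0.004],0]]}}

```text
time: 12.65
eef_pos: [0.5239, -0.2735, 0.1802]
tcp_rot: [[0.738, 0.675, -0.0], [0.675, -0.738, 0.0], [0.0, -0.0, -1.0]]
force: [-0.2, -0.3, -2.7]
opening: 0.0135
gripper_force: 48.5
```

{"method": "step_arm", "body": {"series": [[[0,0,0.001],0],[[0,0,0.002],0],[[0,0,0.003],0],[[0,0,0.004],0],[[0,0,0.004],0],[[0,0,0.004],0]]}}

```text
time: 13.15
eef_pos: [0.5239, -0.2735, 0.1762]
tcp_rot: [[0.738, 0.675, -0.0], [0.675, -0.738, 0.0], [-0.0, -0.0, -1.0]]
force: [-0.1, 0.4, -3.5]
opening: 0.0134
gripper_force: 48.5
```

{"method": "step_arm", "body": {"series": [[[0,0,0.001],0],[[0,0,0.002],0],[[0,0,0.003],0],[[0,0,0.004],0],[[0,0,0.004],0],[[0,0,0.004],0]]}}

```text
time: 13.65
eef_pos: [0.5239, -0.2735, 0.1722]
tcp_rot: [[0.738, 0.675, -0.0], [0.675, -0.738, 0.0], [-0.0, -0.0, -1.0]]
force: [-0.0, -0.2, -3.2]
opening: 0.0132
gripper_force: 48.5
```

{"method": "step_arm", "body": {"series": [[[0,0,0.001],0],[[0,0,0.002],0],[[0,0,0.003],0],[[0,0,0.003],0],[[0,0,0.003],0],[[0,0,0.003],0]]}}

```text
time: 14.15
eef_pos: [0.524, -0.2736, 0.1694]
tcp_rot: [[0.738, 0.675, 0.0], [0.675, -0.738, -0.0], [0.0, 0.0, -1.0]]
force: [-0.6, 0.7, -0.8]
opening: 0.0136
gripper_force: 48.8
```

{"method": "step_arm", "body": {"series": [[[0,0,0.0005],0],[[0,0,0.0005],0],[[0,0,0.0005],0],[[0,0,0.0005],0]]}}

```text
time: 14.48
eef_pos: [0.524, -0.2736, 0.1689]
tcp_rot: [[0.738, 0.675, 0.0], [0.675, -0.738, -0.0], [0.0, 0.0, -1.0]]
force: [0.3, 0.4, -0.3]
opening: 0.0128
gripper_force: 48.9
```

```bash
python3 - <<'E'
from h import *
F=[]
for i in range(6):
    r.snapshot("top");q=r.sense();F.append([*q["force"],q["eef_pos"][2]])
print(np.round(F,4)); 
E
```

```text
[[-1.165  -0.2653 -0.1768  0.1689]
 [-1.8022  0.31   -0.0825  0.1688]
 [-0.5525 -0.6012 -0.788   0.1688]
 [-0.1767 -0.389  -0.1596  0.1688]
 [-0.8734  0.0248  0.3402  0.1688]
 [-1.2925 -0.065  -0.2289  0.1688]]
```

Contact was at a tray underside of about 0.0965, and the platform now carries the whole weight (about 3 N). I'll release.

{"method": "step_arm", "body": {"series": [[[0,0,0],0],[[0,0,0],0],[[0,0,0],0],[[0,0,0],0],[[0,0,0],0],[[0,0,0],0]], "grip": 0.6}}

```text
time: 15.28
eef_pos: [0.524, -0.2735, 0.1688]
tcp_rot: [[0.738, 0.675, 0.0], [0.675, -0.738, 0.0], [0.0, -0.0, -1.0]]
force: [0.0, 0.7, -0.5]
opening: 0.051
gripper_force: 0.0
```

{"method": "step_arm", "body": {"series": [[[-0.002,0,0],0],[[-0.008,0,0],0],[[-0.018,0,0],0],[[-0.03,0,0],0],[[-0.045,0,0],0],[[-0.06,0,0],0],[[-0.075,0,0],0],[[-0.09,0,0],0],[[-0.1,0,0],0],[[-0.107,0,0],0],[[-0.11,0,0],0],[[-0.11,0,0],0],[[-0.11,0,0],0]]}}

```text
time: 16.37
eef_pos: [0.4433, -0.3473, 0.1687]
tcp_rot: [[0.737, 0.675, 0.001], [0.675, -0.737, 0.001], [0.001, -0.0, -1.0]]
force: [0.0, -0.6, 0.6]
opening: 0.0515
gripper_force: 0.0
```

```bash
python3 - <<'E'
from h import *
for n in("side","top"):cv2.imwrite(f"pics/{n}3.png",r.snapshot(n)[...,::-1])
s,t=[cv2.imread(f"pics/{n}3.png") for n in("side","top")]
f=lambda im,x,y:cv2.resize(im[y:y+150,x:x+130],None,fx=3,fy=3,interpolation=cv2.INTER_CUBIC)
cv2.imwrite("pics/f.png",np.hstack([f(s,265,170),f(t,320,130)]))
q=r.sense();print(q["force"],q["opening"],q["eef_pos"],q["tcp_rot"][:,0])
E
```

```text
[-0.32631675  0.10669328 -0.44212443] 0.051235175071383095 [ 0.44364076 -0.34695737  0.16869466] [0.73681217 0.67609704 0.00078668]
```

View pics/f.png

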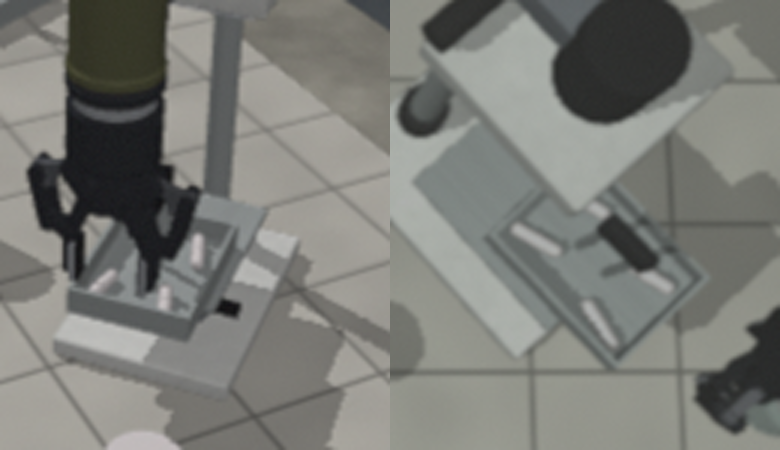

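The tray rests on the front of the platform with its bars inside, and the gripper is clear. In the top crop the tray's left rim runs (487,237)–(613,365) and the platform's left edge runs (415,185)–(555,330). I'll measure it against the platform.

```bash
python3 - <<'E'
from h import *
np.set_printoptions(precision=4,suppress=True)
T=lambda p:np.array(p)/3+[320,130]-.33
S=lambda p:np.array(p)/3+[265,170]-.33
for nm,p,z in(("rimL",(487,237),.1195),("rimB",(613,365),.1195),("rimR",(708,277),.1195)):print(nm,bp("top",T(p),z)[:2])
for nm,p,z in(("platL",(415,185),.0935),("platB",(555,330),.0935),("platR0 unl",None,0)):
    if p:print(nm,bp("top",T(p),z)[:2])
for nm,p in(("rim front-left",(68,290)),("front right",(187,322)),("back r",(240,228))):print("side",nm,bp("side",S(p),.1195)[:2])
print("side plat",[bp("side",S(p),.0935)[:2] for p in[(268,208)]],"base",[bp("side",S(p),.02)[:2] for p in[(55,340),(228,382),(300,238)]],[bp("top",T(p),.02)[:2] for p in[(520,355)]])
im=cv2.imread("pics/top0.png");im=cv2.resize(im[90:250,290:450],None,fx=5,fy=5,interpolation=cv2.INTER_CUBIC)[300:,:]
for v,c in(((.5794,-.2209,.7352),(0,0,255)),((.582,-.224,.75),(0,255,0))):
  for P in(box(-.085,.085,-.065,.065,.0965),box(-.095,.155,-.085,.085,.02)):
    q=((pj("top",place(P,*v))-[290,90]+.5)*5-[0,300]).astype(int);cv2.polylines(im,[q],True,c,1)
cv2.imwrite("pics/g.png",im)
E
```

```text
rimL [ 0.5478 -0.4998]
rimB [ 0.4415 -0.5972]
rimR [ 0.5141 -0.6847]
platL [ 0.5966 -0.4551]
platB [ 0.4722 -0.567 ]
side rim front-left [ 0.4399 -0.2784]
side front right [ 0.5108 -0.3594]
side back r [ 0.6223 -0.262 ]
side plat [array([ 0.6854, -0.2139])] base [array([ 0.4532, -0.2249]), array([ 0.568 , -0.3426]), array([ 0.749 , -0.1847])] [array([ 0.4547, -0.5781])]
```

View pics/g.png

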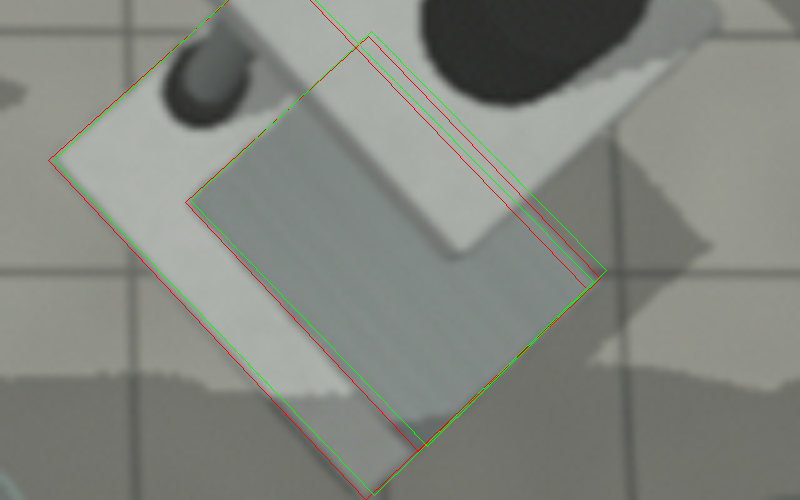

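```bash
python3 - <<'E'
from h import *
np.set_printoptions(precision=4,suppress=True)
T=lambda p:(np.array(p)-[390,0])/3+[320,130]-.33
S=lambda p:np.array(p)/3+[265,170]-.33
a=.745;x,y=.5805,-.2225;R=np.array([[np.cos(a),np.sin(a)],[-np.sin(a),np.cos(a)]])
m=lambda P:(R@(P[:2]-[x,y])*1000).round(1)
for nm,p,z in(("rimL",(487,237),.1195),("rimB",(613,365),.1195),("rimR",(708,277),.1195),("platL",(415,185),.0935),("platB",(555,330),.0935)):print(nm,m(bp("top",T(p),z)))
for nm,p in(("rim front-left",(68,290)),("front right",(187,322)),("back r",(240,228))):print("side",nm,m(bp("side",S(p),.1195)))
print("side plat",m(bp("side",S((268,208)),.0935)))
print("base(-95,85),(-95,-85),(155,-85)",[m(bp("side",S(p),.02)) for p in[(55,340),(228,382),(300,238)]],m(bp("top",T((520,355)),.02)))
print("release tool",m(np.array([.524,-.2735])),"now",m(r.sense()["eef_pos"]))
E
```

```text
rimL [ 9.1 57.9]
rimB [-135.6   55.8]
rimR [-138.7  -53.2]
platL [81.2 64.8]
platB [-86.8  63.9]
side rim front-left [-141.3   54.2]
side front right [-144.   -53.4]
side back r [  4.  -57.3]
side plat [ 82.9 -64.8]
base(-95,85),(-95,-85),(155,-85) [array([-95.2,  84.5]), array([-90.6, -79.8]), array([149.5, -86.5])] [-91.5  84.1]
release tool [-76.1   0.8] now [-185.     1.3]
```

The tray sits at mount x ≈ -68 mm, y ≈ 0.5 mm, nearly square. I'll lower behind its rear wall and approach.

{"method": "step_arm", "body": {"series": [[[0,0,0.005],0],[[0,0,0.015],0],[[0,0,0.03],0],[[0,0,0.045],0],[[0,0,0.057],0],[[0,0,0.063],0],[[0,-0.001,0.064],0],[[0,-0.001,0.064],0],[[0.003,-0.001,0.064],0],[[0.008,-0.001,0.064],0],[[0.014,-0.001,0.064],0],[[0.018,-0.001,0.064],0],[[0.02,-0.001,0.064],0],[[0.02,-0.001,0.064],0],[[0.02,-0.001,0.064],0]]}}

```text
time: 17.72
eef_pos: [0.457, -0.3334, 0.1049]
tcp_rot: [[0.738, 0.675, 0.0], [0.675, -0.738, -0.0], [0.0, 0.0, -1.0]]
force: [-0.3, 0.0, 0.7]
opening: 0.0513
gripper_force: 0.0
```

{"method": "step_arm", "body": {"series": [[[0.0005,0,0],0],[[0.0015,0,0],0],[[0.0025,0,0],0],[[0.0035,0,0],0],[[0.0045,0,0],0],[[0.0055,0,0],0],[[0.0065,0,0],0],[[0.0075,0,0],0],[[0.008,0,0],0],[[0.008,0,0],0]]}}

```text
time: 18.55
eef_pos: [0.4629, -0.3279, 0.1048]
tcp_rot: [[0.738, 0.675, 0.0], [0.675, -0.738, 0.0], [0.0, -0.0, -1.0]]
force: [0.5, -0.7, -0.4]
opening: 0.0511
gripper_force: 0.0
```

{"method": "step_arm", "body": {"series": [[[0.001,0,0],0],[[0.002,0,0],0],[[0.003,0,0],0],[[0.004,0,0],0],[[0.005,0,0],0],[[0.006,0,0],0],[[0.007,0,0],0],[[0.008,0,0],0],[[0.008,0,0],0]]}}

```text
time: 19.3
eef_pos: [0.4684, -0.3228, 0.1047]
tcp_rot: [[0.738, 0.675, -0.001], [0.675, -0.738, -0.0], [-0.0, -0.0, -1.0]]
force: [-1.1, -0.9, 0.8]
opening: 0.0511
gripper_force: 0.4
```

Contact: about 1.4 N backwards. I'll push steadily.

{"method": "step_arm", "body": {"series": [[[0.0005,0,0],0],[[0.0015,0,0],0],[[0.003,0,0],0],[[0.0045,0,0],0],[[0.006,0,0],0],[[0.0075,0,0],0],[[0.009,0,0],0],[[0.0105,0,0],0],[[0.012,0,0],0],[[0.0135,0,0],0],[[0.015,0,0],0],[[0.0165,0,0],0],[[0.018,0,0],0],[[0.0195,0,0],0],[[0.021,0,0],0],[[0.0225,0,0],0],[[0.0235,0,0],0],[[0.0245,0,0],0],[[0.025,0,0],0],[[0.025,0,0],0]]}}

```text
time: 20.97
eef_pos: [0.4873, -0.3057, 0.1048]
tcp_rot: [[0.738, 0.675, 0.0], [0.675, -0.738, 0.0], [0.0, 0.0, -1.0]]
force: [-1.3, 0.1, -0.0]
opening: 0.0511
gripper_force: 0.5
```

{"method": "step_arm", "body": {"series": [[[0.0005,0,0],0],[[0.0015,0,0],0],[[0.003,0,0],0],[[0.0045,0,0],0],[[0.006,0,0],0],[[0.0075,0,0],0],[[0.009,0,0],0],[[0.0105,0,0],0],[[0.012,0,0],0],[[0.0135,0,0],0],[[0.015,0,0],0],[[0.0165,0,0],0],[[0.018,0,0],0],[[0.0195,0,0],0],[[0.021,0,0],0],[[0.0225,0,0],0],[[0.0235,0,0],0],[[0.0245,0,0],0],[[0.025,0,0],0],[[0.025,0,0],0]]}}

```text
time: 22.63
eef_pos: [0.5057, -0.2888, 0.1047]
tcp_rot: [[0.738, 0.675, 0.0], [0.675, -0.738, 0.0], [0.0, -0.0, -1.0]]
force: [-1.1, -1.1, 0.4]
opening: 0.051
gripper_force: 0.5
```

```bash
python3 - <<'E'
from h import *
for n in("side","top"):cv2.imwrite(f"pics/{n}4.png",r.snapshot(n)[...,::-1])
s,t=[cv2.imread(f"pics/{n}4.png") for n in("side","top")]
f=lambda im,x,y:cv2.resize(im[y:y+120,x:x+100],None,fx=4,fy=4,interpolation=cv2.INTER_CUBIC)
cv2.imwrite("pics/i.png",np.hstack([f(s,275,200),f(t,325,150)]))
q=r.sense();print(q["force"],q["eef_pos"],q["tcp_rot"][:,0])
E
```

```text
[-0.89825982 -0.65978771  0.75027336] [ 0.50575342 -0.28878271  0.10476459] [7.37805565e-01 6.75013177e-01 3.97642837e-04]
```

View pics/i.png

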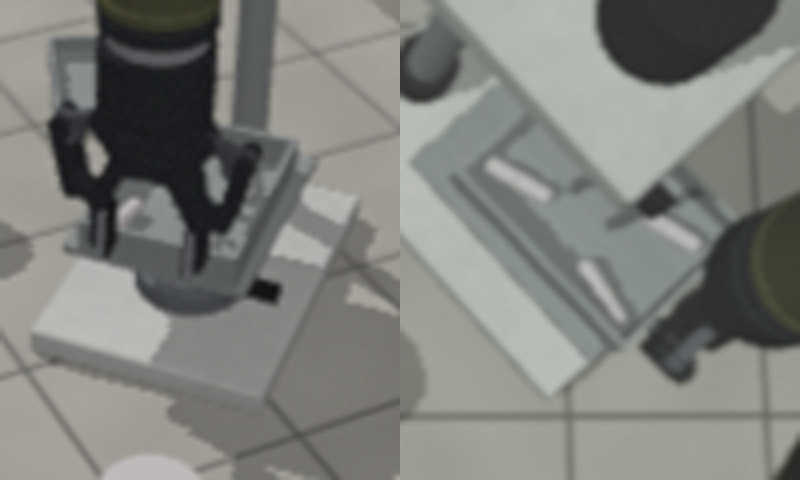

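The tray is being pushed squarely, its rim's rear-left corner now at about (620,345) in the top crop. I'll measure what remains.

```bash
python3 - <<'E'
from h import *
T=lambda p:(np.array(p)-[400,0])/4+[325,150]-.37
S=lambda p:np.array(p)/4+[275,200]-.37
a=.745;x,y=.5805,-.2225;R=np.array([[np.cos(a),np.sin(a)],[-np.sin(a),np.cos(a)]])
m=lambda P:(R@(P[:2]-[x,y])*1000).round(1)
print("rimB",m(bp("top",T((622,346)),.1195)),"rimleft",m(bp("top",T((453,178)),.1195)),"platL",m(bp("top",T((410,160)),.0935)),"platleft low",m(bp("top",T((585,360)),.0935)))
print("side rim rear-left,rear-right,front-right",[m(bp("side",S(p),.1195)) for p in[(65,242),(237,282),(298,142)]])
print("side plat front-right top",m(bp("side",S((315,160)),.0935)),"base",[m(bp("side",S(p),.02)) for p in[(33,330),(265,395),(358,200)]])
print("tool",m(r.sense()["eef_pos"]))
E
```

```text
rimB [-86.2  54.5] rimleft [58.8 58.3] platL [85.9 63.4] platleft low [-80.2  70.9]
side rim rear-left,rear-right,front-right [array([-113.1,   55.3]), array([-110.9,  -61.2]), array([ 58.8, -54.9])]
side plat front-right top [ 79.1 -63.9] base [array([-91.8,  86.2]), array([-95.7, -81.8]), array([145.6, -85.8])]
tool [-99.9   2. ]
```

About 14 mm remains. I'll finish the push, then back away.

{"method": "step_arm", "body": {"series": [[[0.0005,0,0],0],[[0.0015,0,0],0],[[0.003,0,0],0],[[0.0045,0,0],0],[[0.006,0,0],0],[[0.0075,0,0],0],[[0.009,0,0],0],[[0.0105,0,0],0],[[0.0115,0,0],0],[[0.0125,0,0],0],[[0.013,0,0],0],[[0.0135,0,0],0],[[0.0138,0,0],0],[[0.0138,0,0],0],[[0.0138,0,0],0]]}}

```text
time: 23.98
eef_pos: [0.5158, -0.2796, 0.1047]
tcp_rot: [[0.738, 0.675, 0.0], [0.675, -0.738, 0.0], [0.0, -0.0, -1.0]]
force: [-0.4, -2.4, -1.0]
opening: 0.0513
gripper_force: 0.7
```

{"method": "step_arm", "body": {"series": [[[-0.001,0,0],0],[[-0.004,0,0],0],[[-0.01,0,0],0],[[-0.02,0,0],0],[[-0.035,0,0],0],[[-0.05,0,-0.005],0],[[-0.07,0,-0.015],0],[[-0.085,0,-0.03],0],[[-0.1,0,-0.05],0],[[-0.11,0,-0.075],0],[[-0.12,0,-0.1],0],[[-0.14,0,-0.13],0],[[-0.16,-0.02,-0.15],0],[[-0.18,-0.04,-0.17],0],[[-0.19,-0.06,-0.18],0],[[-0.2,-0.08,-0.18],0],[[-0.2,-0.1,-0.18],0],[[-0.2,-0.1,-0.18],0],[[-0.2,-0.1,-0.18],0]]}}

```text
time: 25.57
eef_pos: [0.2995, -0.3408, 0.2851]
tcp_rot: [[0.739, 0.674, 0.0], [0.674, -0.739, 0.0], [0.0, 0.0, -1.0]]
force: [0.3, -0.2, -0.5]
opening: 0.0513
gripper_force: 0.0
```

```bash
python3 - <<'E'
from h import *
im={n:r.snapshot(n)[...,::-1].copy() for n in("side","top")}
out=[]
for n,(x0,y0) in(("side",(280,200)),("top",(320,140))):
    cv2.imwrite(f"pics/{n}5.png",im[n])
    I=cv2.resize(im[n][y0:y0+120,x0:x0+100],None,fx=4,fy=4,interpolation=cv2.INTER_CUBIC)
    out.append(I)
cv2.imwrite("pics/j.png",np.hstack(out));print(r.sense()["eef_pos"],r.sense()["time"])
E
```

```text
[ 0.30112001 -0.34162548  0.28491836] 25.6667
```

View pics/j.png

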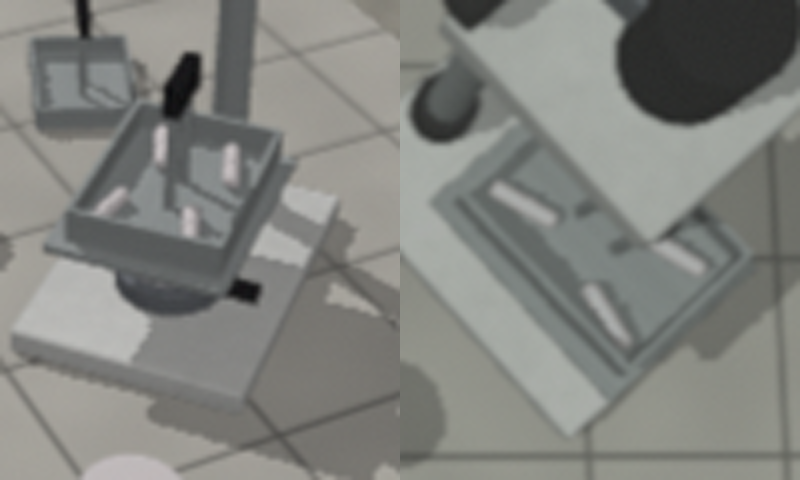

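The side view shows the tray standing on the platform with all four bars inside at (162,145), (231,163), (112,202) and (190,222). Rim corners are at about (65,212), (222,248) and (285,132) side, and (458,197), (628,372) and (750,255) top. I'll compute the centring.

```bash
python3 - <<'E'
from h import *
from scipy.optimize import least_squares
from scipy.ndimage import map_coordinates
K={"top":lambda p:(np.array(p)-[400,0])/4+[320,140]-.37,"side":lambda p:np.array(p)/4+[280,200]-.37}
a=.745;x,y=.5805,-.2225;R=np.array([[np.cos(a),np.sin(a)],[-np.sin(a),np.cos(a)]])
m=lambda P:(R@(P[:2]-[x,y])*1000).round(1)
for nm,n,p,z in(("rim(75,55)-edge","top",(458,197),.1195),("rim(-75,55)","top",(628,372),.1195),("rim(-75,-55)","top",(750,255),.1195),
 ("plat left edge","top",(432,200),.0935),("plat(-85,65)","top",(610,397),.0935),
 ("rim(-75,55)","side",(65,212),.1195),("rim(-75,-55)","side",(222,248),.1195),("rim(75,-55)","side",(285,132),.1195),("rim(75,55)","side",(135,103),.1195),
 ("plat(-85,65)","side",(45,246),.0935),("plat(-85,-65)","side",(220,290),.0935),("plat(85,-65)","side",(297,160),.0935)):print(n,nm,m(bp(n,K[n](p),z)))
# gray profiles across rear (x) at several y, and across left (y) at several x, in plane z
im=cv2.imread("pics/top5.png").mean(2)
def prof(P):
    q=pj("top",place(P,x,y,a));return map_coordinates(im,[q[:,1],q[:,0]],order=1)
xs=np.arange(-110,-60,2)
print("x from -110 step 2, rear (mean over y 0..40), z .0935");print(np.mean([prof(np.c_[xs/1e3,0*xs+yy/1e3,0*xs+.0935]) for yy in range(0,41,4)],0).round().astype(int))
ys=np.arange(90,40,-2)
print("y from 90 step -2, left (x -60..20)");print(np.mean([prof(np.c_[0*ys+xx/1e3,ys/1e3,0*ys+.0935]) for xx in range(-60,21,4)],0).round().astype(int))
E
```

```text
top rim(75,55)-edge [74.6 55.9]
top rim(-75,55) [-74.3  54.8]
top rim(-75,-55) [-74.7 -52.4]
top plat left edge [85.  62.5]
top plat(-85,65) [-81.1  67.2]
side rim(-75,55) [-76.9  54.9]
side rim(-75,-55) [-75.4 -53.9]
side rim(75,-55) [ 73.1 -56.2]
side rim(75,55) [68.7 55.2]
side plat(-85,65) [-84.8  66. ]
side plat(-85,-65) [-85.7 -57.2]
side plat(85,-65) [ 79.7 -65.3]
x from -110 step 2, rear (mean over y 0..40), z .0935
[138 137 135 133 133 134 134 134 134 132 126 115 106 103 104 109 116 115
 105 101 109 117 121 124 125]
y from 90 step -2, left (x -60..20)
[167 167 167 167 167 167 167 167 167 164 153 139 130 128 129 130 127 119
 106  97 100 111 119 117 108]
```

The tray is centred within about 1 mm and square within about 1°. The arm is clear, so I'll hand in.

```bash
python3 -c "
from rig import r
q=r.sense();print(abs(q['joint_vel']).max(),q['force'],q['time']);print(r.hand_in())"
```

```text
0.7709524166866667 [-0.23731757 -0.3207291   0.21296301] 25.6667
the job is handed in; nothing more can be done
None
```

Handed in at 25.7 s with no verdict returned: the tray is on the platform, centred to about 1 mm and square to about 1° by camera, all four bars inside and the arm clear. The tool couldn't tilt, so I set the tray down about 68 mm short, let go, and pushed it home with the open fingers. I also viewed 11 pictures, one over the limit of 10.

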